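# Pair the finger-jointed box sides in the glue-up rack

## Robot

A 6-joint arm with a two-finger parallel gripper is mounted at the origin on the work surface. World frame = base frame: x ahead of the robot, y to its left, z up, the work surface at z = 0. Lengths are in m, angles in rad, forces in N, time in s.
With the tool pointing down it reaches from about 0.325 to 0.875 m from the base axis. Payload 4.4 kg.
Tool frame: the origin (TCP) lies at the very end of the fingers, on their centre line; the grasp point (between the pads) lies 19 mm behind it; y points along the fingers, x is the direction in which the jaws open and shut, and the axes are right-handed (so a half turn about y gives the same grasp; the last joint's range is limited). The gripper opens to 85 mm and grips with 20 to 120 N. Pads are 22 mm wide; open, the fingers measure 114 mm over their backs; the gripper's body (76 mm by 85 mm) begins 54 mm behind the grasp point. The pads swing forward as they close: fully open they stand 13 mm farther back than shut.
Start: joints at [0.96, 0.207, 1.542, -0, 1.393, -0.15], TCP at [0.256, 0.515, 0.231] pointing down, gripper open.
Joint ranges: [-2.73, 2.73], [-0.86, 2.22], [0.23, 2.46], [-1.11, 4.25], [0.08, 2.63], [-2.82, 2.82]. Speed limits (rad/s): [2.79, 2.79, 3.14, 3.14, 3.14, 3.14].

## Interface

Orientations are given as a unit quaternion [x, y, z, w].
In Python, from workcell import robot gives the robot as it stands.
- The arm moves only by the shell command python3 -m creep 'ROWS' [OPENING]. ROWS is JSON, a list of rows, each a list of 4 numbers: the shift along the tool's x, y, z in mm, then the turn about the tool's y in rad. In form: [[x, y, z, spin], ...]. A call has exactly 8 rows; each row is the pose to reach, as a shift and turn from the pose commanded when the call began, along the tool's axes at that moment; what a row does not reach only later rows make up. A row lasts 1/8 s, in which the tool goes at most 62.5 mm and 10.7 degrees, less where a joint would pass 70% of its speed; a pose out of reach is approached as far as the arm can. A call with a gripper value outside its range is refused whole. OPENING is the finger opening in mm, from 0 to 85.4, set as the call begins (- or left out, the last holds). The fingers move at their own pace and stop on an object; the grip force is fixed at half the most. Time passes only in rows, so rows that repeat a pose let the fingers close, or fill a call up. It gives the time, the measured TCP pose, the force and the opening at its end, in the units of the state.
- robot.sense(): the state, without advancing time (a new reading comes with each control period).
- robot.grab_frame(name): name is "scene" or "top" or "wrist"; returns a dict with "image" (420x560x3 uint8, red, green, blue), "fovy" (degrees; the focal length in pixels is half the picture's height over the tangent of half this angle, whatever the lens; pixels are square), "cx", "cy" (the principal point, pixels), "k1" (the pictures are not rectified: a ray, as slopes to the right and down, at radius r is drawn at 1 + k1 r^2 times it, then the intrinsics apply), "rvec" (rotation vector, rad) and "tvec" (3), from world to camera coordinates, as OpenCV has them. Camera axes: x right, y down, z forward; pixel columns grow to the right and rows downward; lengths in m; the calibration is good to about 2 mm. A picture is of the moment at which its call begins. There is no depth.
- robot.close_job(): hands the job in, once; it reports no verdict.
Trained networks look in a picture, given as the dict that the camera call returned (one of the last four; its "shot" number tells which), for a name from the list of things; names that differ only in an ending like _2 or _b are one class to them, and where a whole thing is asked for, a point or a joint stands for the part that bears it (a point fixed in the world has none). Each returns a list of dicts, best first, with "p" (0 to 1); they miss things now and then, are a little off and sometimes report something else, mostly with a low value. They report only what shows in the picture. A call takes as long as a camera call. They do not tell look-alikes from the thing itself.
- robot.recognise(picture, query): "position" ([x, y, z] in m, in the coordinates of the camera as it stood for that picture, good to about 4 mm: the middle of the surface that is visible of it).
- robot.silhouettes(picture, query): "pixels" (420x560 bool, what is visible of it).
- robot.spot_point(picture, query): "position" ([x, y, z] in m, in the coordinates of the camera as it stood for that picture, good to about 4 mm: a listed point, or the origin of a listed thing).
The state is a dict: "time": time; "joints": joint angles; "qvel": joint speeds; "effort": joint torques, N m; "tcp_pos": TCP position; "tcp_rot": TCP orientation; "contact_force": force on the tool from outside, world axes, zero at the start; "ft_torque": the same for the moment, N m; "gripper_width": opening from 0.0 (shut) to 1.0 (fully open).
Only numpy, scipy, OpenCV 4.12 (cv2) and the standard library are available. Lean on these libraries where they do the work, as an engineer would, in place of code of your own. Each camera call takes 0.05 s, during which the arm holds its last target.

## Task

Get four small boxes, one of each length, ready for gluing: move the four finger-jointed sides from the peg rack to the rack with bays, each into the empty slot of the bay where the side of its own length already stands, so that both sides of every box are together. Stand each one upright, down on the rack's floor, with its ends lined up with those of its mate, and let it go. Leave the four sides that are already in the bays standing where they are.

Things in the scene. Friction and masses are not known exactly. Their poses are not given: they have to be found in the camera images.
- side_a: Loose box side to move, the shortest of four: pale wood board 80 long x 14 thick x 91 high (mm), on its long edge in any slot of the peg rack. Ends cut as combs, 4 square fingers 14 long (within the 80). Origin: centre of bottom edge; x along length, y through thickness, z up. Same either way round but for a groove line on one face. 40-125 g. Grip across the thickness, mid top edge.
- side_b: Loose box side to move, the second shortest of four: pale wood board 104 long x 14 thick x 91 high (mm), on its long edge in any slot of the peg rack. Ends cut as combs, 4 square fingers 14 long (within the 104). Origin: centre of bottom edge; x along length, y through thickness, z up. Same either way round but for a groove line on one face. 40-125 g. Grip across the thickness, mid top edge.
- side_c: Loose box side to move, the second longest of four: pale wood board 128 long x 14 thick x 91 high (mm), on its long edge in any slot of the peg rack. Ends cut as combs, 4 square fingers 14 long (within the 128). Origin: centre of bottom edge; x along length, y through thickness, z up. Same either way round but for a groove line on one face. 40-125 g. Grip across the thickness, mid top edge.
- side_d: Loose box side to move, the longest of four: pale wood board 152 long x 14 thick x 91 high (mm), on its long edge in any slot of the peg rack. Ends cut as combs, 4 square fingers 14 long (within the 152). Origin: centre of bottom edge; x along length, y through thickness, z up. Same either way round but for a groove line on one face. 40-125 g. Grip across the thickness, mid top edge.
- mate_a: The shortest side already standing in the bay rack, in any bay: the mate of side_a, same 80 x 14 x 91 mm, same origin and axes. Loose; stays where it is. The empty slot of its bay is on its -y side (to the right, seen from the robot), 46 mm from slot centre to slot centre; the mate may stand a few mm off its slot's centre.
- mate_b: The second shortest side already standing in the bay rack, in any bay: the mate of side_b, same 104 x 14 x 91 mm, same origin and axes. Loose; stays where it is. The empty slot of its bay is on its -y side (to the right, seen from the robot), 46 mm from slot centre to slot centre; the mate may stand a few mm off its slot's centre.
- mate_c: The second longest side already standing in the bay rack, in any bay: the mate of side_c, same 128 x 14 x 91 mm, same origin and axes. Loose; stays where it is. The empty slot of its bay is on its -y side (to the right, seen from the robot), 46 mm from slot centre to slot centre; the mate may stand a few mm off its slot's centre.
- mate_d: The longest side already standing in the bay rack, in any bay: the mate of side_d, same 152 x 14 x 91 mm, same origin and axes. Loose; stays where it is. The empty slot of its bay is on its -y side (to the right, seen from the robot), 46 mm from slot centre to slot centre; the mate may stand a few mm off its slot's centre.
- bay_rack: Fixed rack to fill. Dark base 225x382x18 mm; its top is the slot floor. Five fins (12 thick, 40 high) at y -176, -88, 0, 88, 176 make 4 bays; two 16 mm dowels (36 high, x +-30) mid-bay (y -132, -44, 44, 132) split each into 2 slots 30 wide along x: centres 23 to +y of mid-bay (mates) and 23 to -y (empty). Origin: base underside, middle of slots and row; x along slots, away from robot; z up.
- peg_rack: Fixed rack to empty. Dark base 225x264x18 mm; 12 mm dowels (36 high above the base) make 4 slots 28 wide, along x, centres at y -90, -30, 30, 90 mm. Origin: base underside, middle of slots and row; x along slots, away from robot; z up. A sanding block lies on its ledge. The racks may stand either side.
Mind the look-alikes: they are no part of the job. What is shaped like the mate_b but pink is not meant.

How it is judged:
By the outcome, as a careful person would: the job done as asked, in the order asked, and still so for the second after the job is handed in, with the robot touching nothing.
It also fails if it takes over 102 s, if anything falls off the work surface, if the arm or the gripper's body presses on something with over 40 N, if the wrist force passes 120 N, or if a joint passes its speed limit or range.

## Working session

There is one attempt and no reset: what is moved stays moved. The work goes in short steps, Python scripts to look and compute and a shell command to move; the robot and the scene stay as the last step left them, time stands still between calls to the robot, and variables do not carry over. Pictures are saved under pics/ and viewed, and the job is handed in when it is done.

```bash
ls; mkdir -p pics; cat > h.py <<'E'
import numpy as np, cv2
from workcell import robot
def cam(f):
    R,_=cv2.Rodrigues(np.array(f["rvec"],float)); t=np.array(f["tvec"],float).ravel()
    h=f["image"].shape[0]; fl=h/2/np.tan(np.radians(f["fovy"])/2)
    return R,t,fl
def proj(f,P):
    R,t,fl=cam(f); c=np.atleast_2d(P)@R.T+t; s=c[:,:2]/c[:,2:]
    r2=(s**2).sum(1,keepdims=True); s=s*(1+f["k1"]*r2)
    return s*fl+[f["cx"],f["cy"]]
def ray(f,uv):
    R,t,fl=cam(f); d=(np.atleast_2d(uv)-[f["cx"],f["cy"]])/fl
    s=d.copy()
    for _ in range(30): s=d/(1+f["k1"]*(s**2).sum(1,keepdims=True))
    v=np.c_[s,np.ones(len(s))]@R
    return -R.T@t, v
def onz(f,uv,z):
    o,v=ray(f,uv); return o+v*((z-o[2])/v[:,2])[:,None]
def w(f,p):
    R,t,_=cam(f); return R.T@(np.array(p)-t)
def save(f,n): cv2.imwrite(f"pics/{n}.png",f["image"][:,:,::-1])
E
python3 - <<'E'
from h import *
s=robot.sense(); print(s["time"],s["tcp_pos"],s["tcp_rot"],s["gripper_width"])
import pickle
D={}
for n in ["scene","top","wrist"]:
    f=robot.grab_frame(n); save(f,n+"0"); D[n]=f
    print(n,f["fovy"],f["k1"],-cam(f)[0].T@cam(f)[1])
    for q in ["side_a","mate_a","bay_rack","peg_rack"]:
        try:
            for r in robot.spot_point(f,q): print(q,round(r["p"],2),np.round(w(f,r["position"]),3))
        except Exception as e: print(q,e)
pickle.dump(D,open("f0.pkl","wb"))
E
```

```text
pics
0.0 [0.25525248 0.51438117 0.23011545] [ 0.60130085  0.37185471 -0.37335985 -0.60063614] 0.9938717420188763
scene 48.15120800129119 -0.028088754992992158 [ 1.43359472 -0.39966117  0.87128766]
side_a 0.92 [ 0.541 -0.242  0.02 ]
side_a 0.92 [ 0.527 -0.122  0.016]
side_a 0.78 [ 0.526 -0.182  0.014]
side_a 0.59 [ 0.542 -0.3    0.019]
side_a 0.43 [0.514 0.285 0.017]
mate_a 0.87 [0.52  0.116 0.014]
mate_a 0.86 [0.515 0.281 0.015]
mate_a 0.85 [0.708 0.324 0.001]
mate_a 0.78 [0.52  0.199 0.021]
mate_a 0.73 [0.711 0.155 0.002]
mate_a 0.7 [0.504 0.379 0.02 ]
mate_a 0.65 [ 0.287 -0.179  0.007]
mate_a 0.59 [0.32  0.625 0.001]
bay_rack 0.95 [0.512 0.215 0.004]
peg_rack 0.71 [ 0.531 -0.211 -0.001]
top 48.03457312683689 -0.11286274878555012 [0.18656257 0.14053746 1.52234415]
side_a 0.97 [ 0.534 -0.129  0.019]
side_a 0.61 [ 0.545 -0.303  0.019]
side_a 0.56 [ 0.53  -0.181  0.017]
side_a 0.53 [ 0.544 -0.242  0.017]
mate_a 0.88 [0.501 0.375 0.017]
mate_a 0.66 [0.526 0.2   0.018]
mate_a 0.66 [0.317 0.621 0.002]
mate_a 0.65 [0.516 0.285 0.019]
mate_a 0.61 [0.714 0.147 0.002]
mate_a 0.6 [ 0.293 -0.184  0.001]
mate_a 0.58 [ 0.706  0.318 -0.003]
mate_a 0.57 [0.524 0.105 0.016]
peg_rack 0.91 [ 0.528 -0.216  0.001]
wrist 67.06113909633174 0.008831387800472008 [0.19088188 0.54814406 0.3739914 ]
mate_a 0.97 [0.315 0.625 0.   ]
```

View pics/scene0.png

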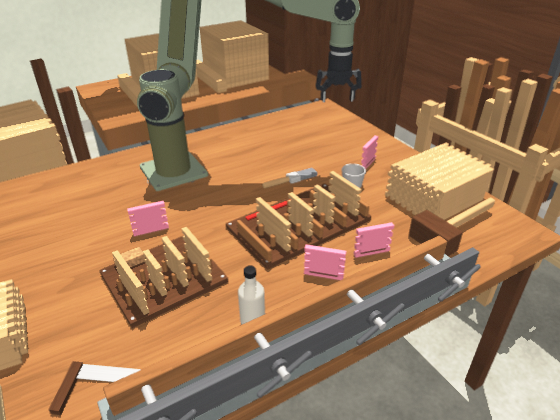

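View pics/top0.png

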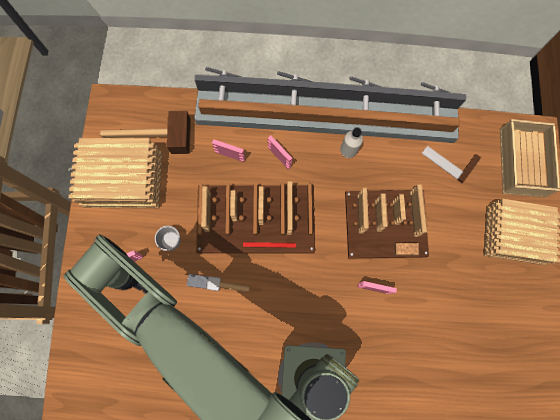

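View pics/wrist0.png

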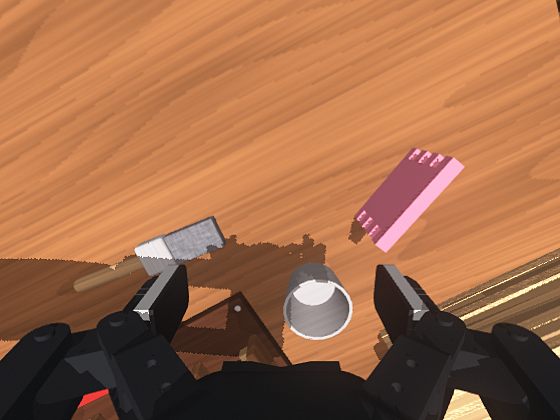

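Pink boards (top view at about (228,149), (280,151), (133,254), (378,287)) are decoys on the table. The bay rack is on the left (255,218), the peg rack on the right (387,223).

```bash
python3 - <<'E'
from h import *
import pickle
from scipy.spatial.transform import Rotation as Ro
D=pickle.load(open("f0.pkl","rb"))
s=robot.sense(); M=Ro.from_quat(s["tcp_rot"]).as_matrix(); print(M.round(3))
f=D["wrist"]; R,t,fl=cam(f); print("cam axes in world",R.T.round(3)); print("cam in tool",(M.T@(-R.T@t-s["tcp_pos"])).round(4)); print(s["joints"])
f=D["top"]
for uv in [(198,186),(311,184),(315,252),(198,254)]: print(onz(f,[uv],0.018)[0].round(3))
for uv in [(347,193),(424,189),(429,256),(350,258)]: print(onz(f,[uv],0.018)[0].round(3))
im=f["image"]
c=cv2.resize(im[170:270,185:445],None,fx=3,fy=3,interpolation=cv2.INTER_CUBIC)
cv2.imwrite("pics/topz.png",c[:,:,::-1])
E
```

```text
[[ 0.445  0.    -0.896]
 [ 0.896  0.     0.445]
 [ 0.    -1.     0.   ]]
cam axes in world [[ 0.445  0.858  0.257]
 [ 0.896 -0.426 -0.128]
 [-0.001  0.287 -0.958]]
cam in tool [ 0.0009 -0.1427  0.0728]
[ 9.59521244e-01  2.06544971e-01  1.54148476e+00  1.72644111e-05
  1.39352653e+00 -1.50495433e-01]
[0.588 0.412 0.018]
[0.621 0.039 0.018]
[0.395 0.014 0.018]
[0.362 0.389 0.018]
[ 0.598 -0.082  0.018]
[ 0.631 -0.341  0.018]
[ 0.406 -0.358  0.018]
[ 0.383 -0.099  0.018]
```

View pics/topz.png

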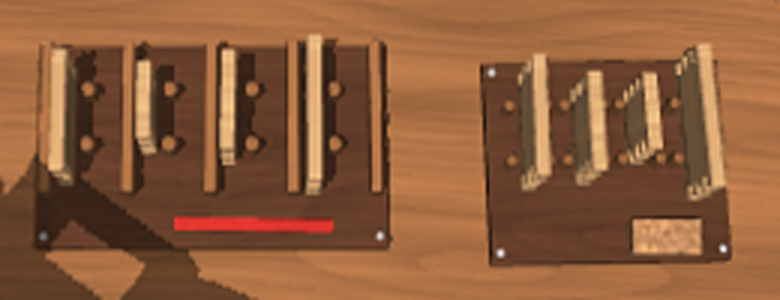

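```bash
python3 -m creep '[[-32,-4,-50,-0.09],[-64,-8,-100,-0.18],[-96,-12,-150,-0.27],[-128,-16,-200,-0.36],[-160,-20,-250,-0.46],[-190,-20,-301,-0.55],[-190,-20,-301,-0.55],[-190,-20,-301,-0.55]]' 40
python3 - <<'E'
from h import *
import pickle
f=robot.grab_frame("wrist"); save(f,"w1"); f["state"]=robot.sense(); pickle.dump(f,open("w1.pkl","wb"))
print(f["state"]["tcp_pos"])
for q in ["mate_a","bay_rack"]:
    for r in robot.spot_point(f,q): print(q,round(r["p"],2),np.round(w(f,r["position"]),3))
E
```

```text
time: 1.75
tcp_pos: [0.4406, 0.2111, 0.2512]
tcp_rot: [0.477, 0.522, -0.521, -0.478]
contact_force: [-0.0, -0.3, -0.3]
gripper_width: 0.468
[0.44025856 0.21165885 0.25118129]
mate_a 0.84 [0.525 0.202 0.019]
mate_a 0.77 [0.512 0.287 0.017]
mate_a 0.73 [0.502 0.376 0.015]
mate_a 0.73 [0.525 0.109 0.02 ]
mate_a 0.69 [0.705 0.323 0.001]
mate_a 0.58 [0.712 0.151 0.001]
bay_rack 0.91 [ 0.515  0.219 -0.004]
```

View pics/w1.png

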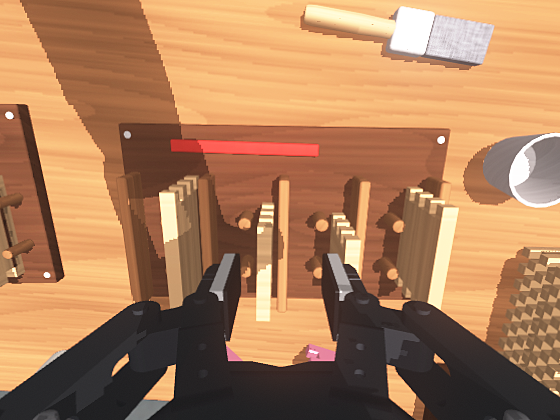

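The camera faces so that image down is away from the robot. The bay rack's boards are at rows 180–320, partly hidden by the fingers, so I'm moving 100 mm forward for a clear view.

```bash
python3 -m creep '[[0,0,-50,0],[0,0,-100,0],[0,0,-120,0],[0,0,-120,0],[0,0,-120,0],[0,0,-120,0],[0,0,-120,0],[0,0,-120,0]]'
python3 - <<'E'
from h import *
import pickle
f=robot.grab_frame("wrist"); save(f,"w2"); f["state"]=robot.sense(); pickle.dump(f,open("w2.pkl","wb"))
print(f["state"]["tcp_pos"])
for q in ["mate_a","bay_rack"]:
    for r in robot.spot_point(f,q): print(q,round(r["p"],2),np.round(w(f,r["position"]),3))
E
```

```text
time: 2.9
tcp_pos: [0.56, 0.2217, 0.2516]
tcp_rot: [0.477, 0.522, -0.522, -0.477]
contact_force: [-0.2, -0.5, -0.8]
gripper_width: 0.467
[0.56013698 0.22168912 0.25152134]
mate_a 0.98 [0.525 0.204 0.018]
mate_a 0.78 [0.5   0.377 0.015]
mate_a 0.76 [0.514 0.289 0.017]
mate_a 0.68 [0.528 0.111 0.023]
bay_rack 0.81 [ 0.517  0.218 -0.004]
bay_rack 0.34 [0.502 0.378 0.015]
```

View pics/w2.png

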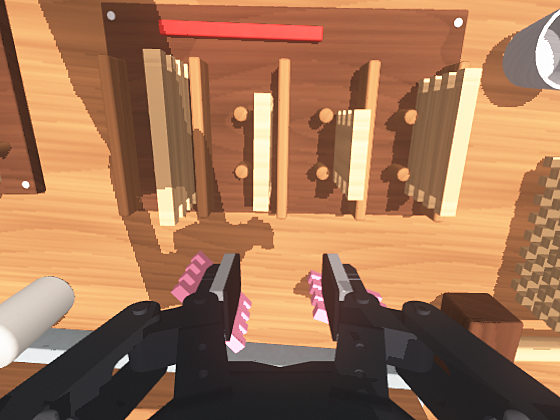

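Clear view: mates from left to right have tops at about columns 160, 262, 358 and 462. Zooming in to read their corners.

```bash
python3 - <<'E'
from h import *
import pickle
f=pickle.load(open("w2.pkl","rb")); im=f["image"]
c=cv2.resize(im[40:235,90:290],None,fx=4,fy=3,interpolation=cv2.INTER_CUBIC); cv2.imwrite("pics/w2l.png",c[:,:,::-1])
c=cv2.resize(im[40:235,290:490],None,fx=4,fy=3,interpolation=cv2.INTER_CUBIC); cv2.imwrite("pics/w2r.png",c[:,:,::-1])
E
```

```text
(no output)
```

View pics/w2l.png

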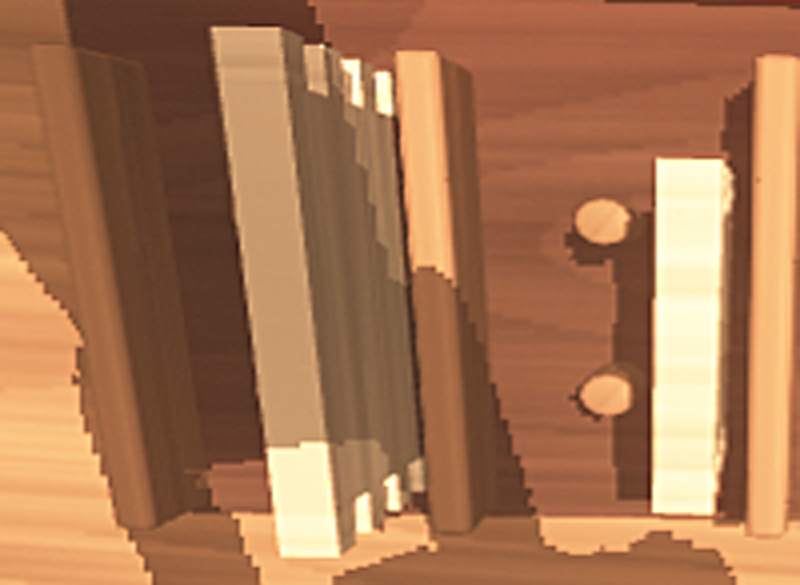

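View pics/w2r.png

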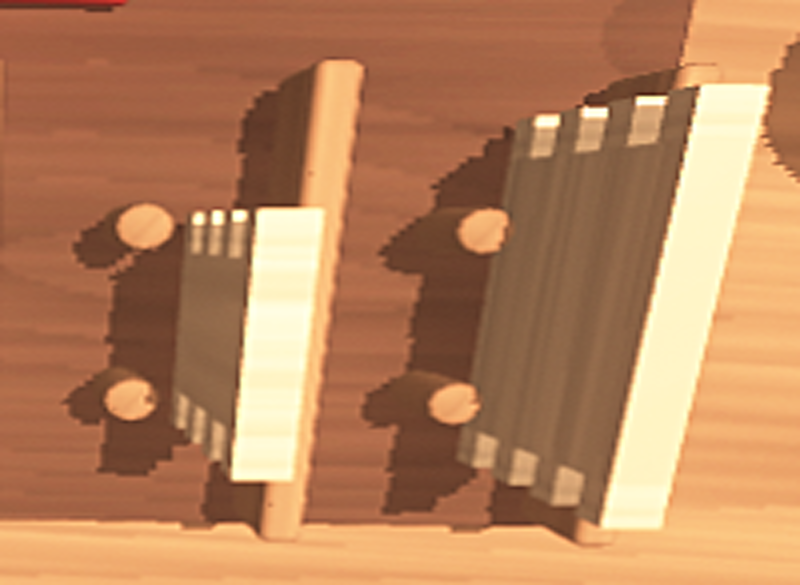

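```bash
cat > m.py <<'E'
from h import *
import pickle
def pix(c,off): return (np.array(c,float)+.5)/[4,3]-.5+off
def quad(f,c,off,z):
    P=onz(f,pix(c,off),z); 
    near=(P[0]+P[1])/2; far=(P[2]+P[3])/2; ctr=(near+far)/2; d=far-near
    return ctr,np.linalg.norm(d),np.arctan2(d[1],d[0]),(np.linalg.norm(P[1]-P[0])+np.linalg.norm(P[3]-P[2]))/2
E
python3 - <<'E'
from m import *
f=pickle.load(open("w2.pkl","rb")); L=np.array([90,40]); R=np.array([290,40])
for n,o,c in [("D",L,[(211,28),(284,28),(345,556),(280,556)]),("B",L,[(656,158),(722,158),(716,515),(651,515)]),("A",R,[(257,208),(323,208),(292,482),(231,482)]),("C",R,[(696,85),(768,85),(662,528),(599,528)])]:
    a=quad(f,c,o,.109); print(n,a[0].round(4),[round(float(x),4) for x in a[1:]])
    # predicted bottom corner check
for n,o,c in [("f1",L,[(33,45),(78,45),(158,525),(120,525)]),("f2",L,[(397,52),(437,52),(473,530),(435,530)]),("f3",L,[(757,55),(799,55),(788,535),(747,535)]),("f4",R,[(322,62),(362,62),(299,540),(262,540)])]:
    a=quad(f,c,o,.058); print(n,a[0].round(4),[round(float(x),4) for x in a[1:]])
for o,c in [(L,(604,221)),(L,(607,397)),(R,(145,226)),(R,(130,400)),(R,(484,231)),(R,(455,404))]: print(onz(f,pix([c],o),.054)[0].round(4))
E
```

```text
D [0.5219 0.1118 0.109 ] [0.1516, 0.0724, 0.0151]
B [0.5235 0.2012 0.109 ] [0.1051, 0.0596, 0.0146]
A [0.5171 0.2879 0.109 ] [0.0809, 0.0819, 0.0141]
C [0.5008 0.3749 0.109 ] [0.1278, 0.0788, 0.0148]
f1 [0.5286 0.0464 0.058 ] [0.1614, 0.0696, 0.0106]
f2 [0.5227 0.1331 0.058 ] [0.1616, 0.0731, 0.0101]
f3 [0.5163 0.2201 0.058 ] [0.1627, 0.0743, 0.0108]
f4 [0.5105 0.3077 0.058 ] [0.1625, 0.0703, 0.01]
[0.4899 0.1744 0.054 ]
[0.5505 0.1784 0.054 ]
[0.4838 0.2617 0.054 ]
[0.5438 0.2655 0.054 ]
[0.4778 0.3486 0.054 ]
[0.5374 0.3532 0.054 ]
```

Lengths of 151.6, 105.1, 80.9 and 127.8 mm on the z=0.109 plane confirm both the height and the identities D, B, A, C from right to left (growing y). Rack yaw is about 0.071. Next, the peg rack.

```bash
python3 -m creep '[[-62,0,3,0],[-124,0,5,0],[-186,0,8,0],[-248,0,10,0],[-310,0,13,0],[-372,0,15,0],[-430,0,17,0],[-430,0,17,0]]'
python3 - <<'E'
from h import *
import pickle
f=robot.grab_frame("wrist"); save(f,"w3"); f["state"]=robot.sense(); pickle.dump(f,open("w3.pkl","wb"))
print(f["state"]["tcp_pos"])
for q in ["side_a","peg_rack"]:
    for r in robot.spot_point(f,q): print(q,round(r["p"],2),np.round(w(f,r["position"]),3))
E
```

```text
time: 4.05
tcp_pos: [0.5813, -0.2127, 0.251]
tcp_rot: [-0.479, -0.52, 0.521, 0.479]
contact_force: [0.4, 0.6, 0.6]
gripper_width: 0.471
[ 0.58134758 -0.21010511  0.25093196]
side_a 0.86 [ 0.545 -0.301  0.02 ]
side_a 0.76 [ 0.543 -0.24   0.02 ]
side_a 0.71 [ 0.532 -0.18   0.02 ]
side_a 0.64 [ 0.528 -0.122  0.018]
peg_rack 0.85 [ 0.529 -0.211 -0.002]
```

View pics/w3.png

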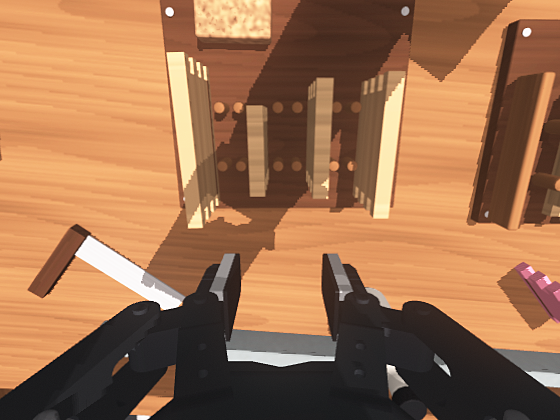

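Peg rack left to right: D (col 185), A (257), B (320), C (385). The arm was still settling, so I'm taking a fresh frame and zooming in.

```bash
python3 - <<'E'
from h import *
import pickle
f=robot.grab_frame("wrist"); f["state"]=robot.sense(); pickle.dump(f,open("w4.pkl","wb"))
print(f["state"]["tcp_pos"], np.abs(f["image"].astype(int)-pickle.load(open("w3.pkl","rb"))["image"]).mean())
im=f["image"]
c=cv2.resize(im[45:235,155:285],None,fx=4,fy=3,interpolation=cv2.INTER_CUBIC); cv2.imwrite("pics/w4l.png",c[:,:,::-1])
c=cv2.resize(im[45:235,285:415],None,fx=4,fy=3,interpolation=cv2.INTER_CUBIC); cv2.imwrite("pics/w4r.png",c[:,:,::-1])
E
```

```text
[ 0.58168358 -0.20681647  0.25117789] 9.627227891156462
```

View pics/w4l.png

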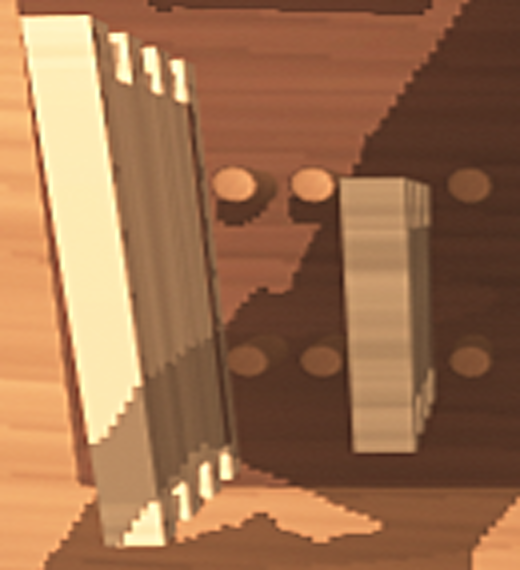

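View pics/w4r.png

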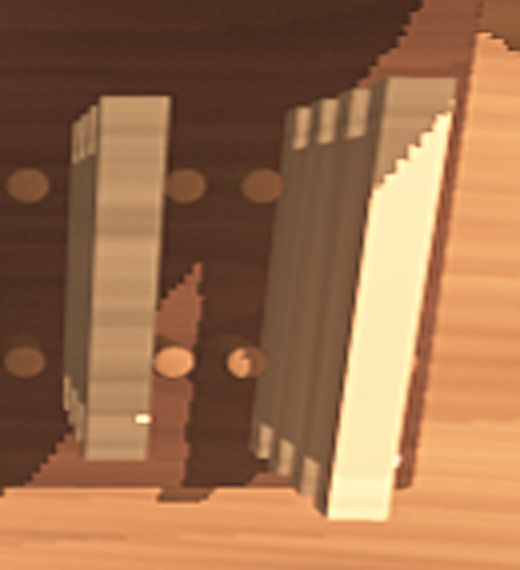

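```bash
python3 - <<'E'
from m import *
f=pickle.load(open("w4.pkl","rb")); L=np.array([155,45]); R=np.array([285,45])
s=robot.sense(); print(s["time"],s["tcp_pos"],s["tcp_rot"],s["joints"])
from scipy.spatial.transform import Rotation as Ro
M=Ro.from_quat(s["tcp_rot"]).as_matrix(); print(np.arctan2(-M[0,0],M[1,0]),M.round(3).tolist())
for n,o,c in [("D",L,[(22,15),(92,15),(166,546),(105,546)]),("A",L,[(341,178),(406,178),(416,452),(353,452)]),("B",R,[(101,97),(171,97),(147,459),(85,459)]),("C",R,[(388,78),(457,78),(388,520),(328,520)])]:
    a=quad(f,c,o,.109); print(n,a[0].round(4),[round(float(x),4) for x in a[1:]])
E
```

```text
4.25 [ 0.58168358 -0.20681647  0.25117789] [ 0.47663036  0.5222179  -0.52196297 -0.47714423] [-4.81970312e-01  2.81799915e-01  1.40764318e+00  5.37886301e-04
  1.45276015e+00 -2.14326725e+00]
0.09043701427499487 [[-0.09, -0.0, -0.996], [0.996, 0.001, -0.09], [0.001, -1.0, 0.0]]
D [ 0.5428 -0.3001  0.109 ] [0.1525, 0.109, 0.0143]
A [ 0.5427 -0.2384  0.109 ] [0.0801, 0.0909, 0.0142]
B [ 0.528  -0.1806  0.109 ] [0.1036, 0.0791, 0.0145]
C [ 0.5303 -0.1218  0.109 ] [0.1282, 0.0707, 0.0142]
```

Board lengths of 152.5, 80.1, 103.6 and 128.2 mm again confirm identity and height. Picking side_a first: hover, then descend to TCP z 0.075.

```bash
python3 -m creep '[[-14,20,21,0],[-28,50,42,0],[-28,80,42,0],[-28,120,42,0],[-28,155,42,0],[-28,176,42,0],[-28,176,42,0],[-28,176,42,0]]' 32
python3 - <<'E'
from h import *
f=robot.grab_frame("wrist"); save(f,"w5"); print(robot.sense()["tcp_pos"],robot.sense()["time"])
E
```

```text
time: 5.25
tcp_pos: [0.5434, -0.2392, 0.0766]
tcp_rot: [0.477, 0.522, -0.522, -0.476]
contact_force: [-0.5, -1.6, 1.1]
gripper_width: 0.379
[ 0.5436981  -0.23966851  0.07701828] 5.3
```

View pics/w5.png

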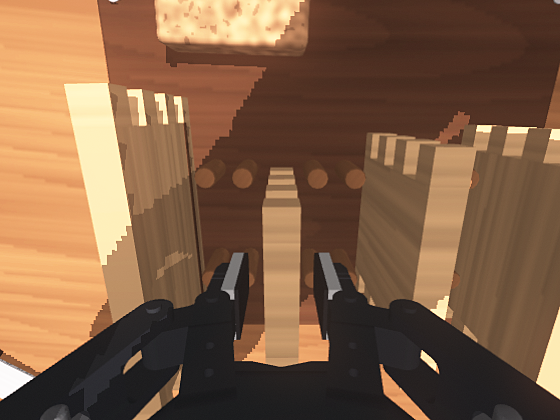

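The board (cols 264–301) is centred between the fingers (240–322). Closing and lifting.

```bash
python3 -m creep '[[0,0,0,0],[0,0,0,0],[0,0,0,0],[0,-5,0,0],[0,-30,0,0],[0,-60,0,0],[0,-95,0,0],[0,-125,0,0]]' 0
python3 - <<'E'
from h import *
f=robot.grab_frame("wrist"); save(f,"w6"); print(robot.sense()["tcp_pos"],robot.sense()["tcp_rot"])
E
```

```text
time: 6.3
tcp_pos: [0.5421, -0.2398, 0.2013]
tcp_rot: [-0.477, -0.522, 0.522, 0.477]
contact_force: [-0.3, 0.7, -0.1]
gripper_width: 0.155
[ 0.54446152 -0.24114894  0.20622313] [ 0.47999283  0.52223478 -0.52129903 -0.47447344]
```

View pics/w6.png

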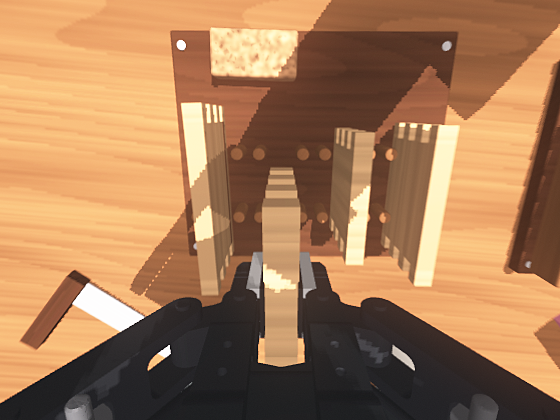

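Held (opening 0.155 ≈ 13–14 mm). Carrying it over the bay rack.

```bash
python3 -m creep '[[60,0,-3,0],[120,0,-6,0],[182,0,-9,0],[244,0,-12,0],[306,0,-15,0],[368,0,-18,0],[430,0,-21,0.018],[480,0,-22,0.018]]'
cat > st.py <<'E'
import sys
from h import *
from scipy.spatial.transform import Rotation as Ro
import pickle
def st(tx=None,ty=None,n=4,name=None):
    # settle (short camera holds), then report error in tool axes
    for i in range(n): f=robot.grab_frame("wrist"); s=robot.sense()
    p=np.array(s["tcp_pos"]); M=Ro.from_quat(s["tcp_rot"]).as_matrix(); yaw=np.arctan2(-M[0,0],M[1,0])
    print("t",round(s["time"],2),"tcp",p.round(4),"yaw",yaw.round(4),"F",np.round(s["contact_force"],1),"w",round(s["gripper_width"],3))
    if tx is not None:
        d=np.array([tx,ty,p[2]])-p; print("shift mm tool x,z:",(M.T@d*1000).round(1))
    if name: f["state"]=s; save(f,name); pickle.dump(f,open(name+".pkl","wb"))
E
python3 -c "
from st import *
st(.5214,.2414,4,'w7')"
```

```text
time: 7.35
tcp_pos: [0.5206, 0.2425, 0.1994]
tcp_rot: [-0.481, -0.517, 0.518, 0.482]
contact_force: [0.7, -0.7, -0.2]
gripper_width: 0.157
t 7.55 tcp [0.5207 0.2409 0.1992] yaw 0.0735 F [ 0.2 -0.4 -1. ] w 0.153
shift mm tool x,z: [ 0.5 -0.  -0.8]
```

View pics/w7.png

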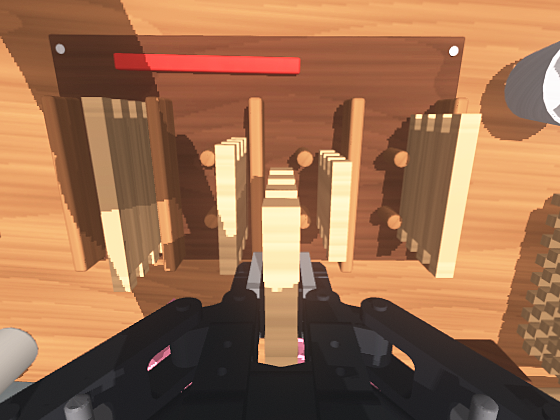

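Checking in the same picture where the held board's near end sits relative to the plan.

```bash
python3 - <<'E'
from h import *; import pickle
f=pickle.load(open("w7.pkl","rb")); s=f["state"]
c=cv2.resize(f["image"][160:380,240:320],None,fx=6,fy=2.6,interpolation=cv2.INTER_CUBIC); cv2.imwrite("pics/w7z.png",c[:,:,::-1])
for z in (.230,.233,.236):
  P=onz(f,[(263,205.5),(300.5,205.5)],z); m=P.mean(0); ex=np.array([.9975,.0709,0])
  print(z,np.linalg.norm(P[1]-P[0]),m.round(4),((m-s["tcp_pos"])@ex).round(4),((m-s["tcp_pos"])@[-.0709,.9975,0]).round(4))
E
```

```text
0.23 0.013776730564339708 [0.4798 0.2402 0.23  ] -0.0408 0.0022
0.233 0.01340793304194231 [0.479  0.2401 0.233 ] -0.0416 0.0022
0.236 0.013039135519544966 [0.4782 0.24   0.236 ] -0.0425 0.0022
```

View pics/w7z.png

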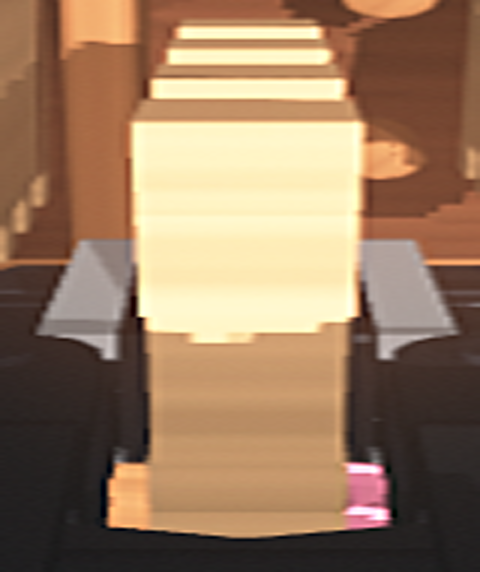

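The near end is −41 mm from the TCP, so the centre is 1 mm toward the robot, as planned for. Lowering side_a.

```bash
python3 -m creep '[[0,30,-1,0],[0,60,-1,0],[0,85,-1,0],[0,105,-1,0],[0,116,-1,0],[0,120,-1,0],[0,122,-1,0],[0,122,-1,0]]'
python3 -c "
from st import *
st(.5214,.2414,2,'w8')"
```

```text
time: 8.55
tcp_pos: [0.5231, 0.2404, 0.079]
tcp_rot: [0.482, 0.518, -0.517, -0.482]
contact_force: [-0.1, -0.5, -0.5]
gripper_width: 0.151
t 8.65 tcp [0.5231 0.2406 0.0791] yaw 0.0713 F [ 0.6  0.2 -0.8] w 0.158
shift mm tool x,z: [ 0.9 -0.   1.6]
```

View pics/w8.png

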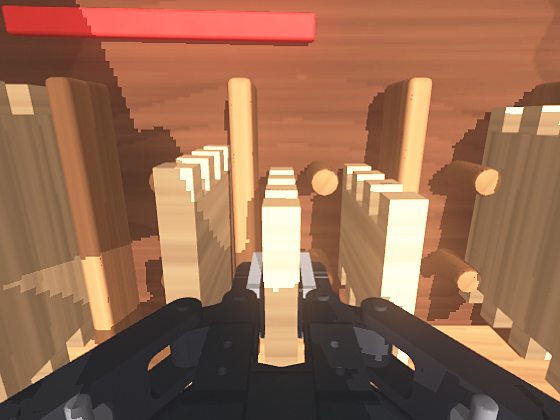

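Comparing the near ends of held board and mate directly in this frame.

```bash
python3 - <<'E'
from h import *; import pickle
f=pickle.load(open("w8.pkl","rb"))
c=cv2.resize(f["image"][150:250,240:440],None,fx=4,fy=4,interpolation=cv2.INTER_CUBIC); cv2.imwrite("pics/w8z.png",c[:,:,::-1])
E
```

```text
(no output)
```

View pics/w8z.png

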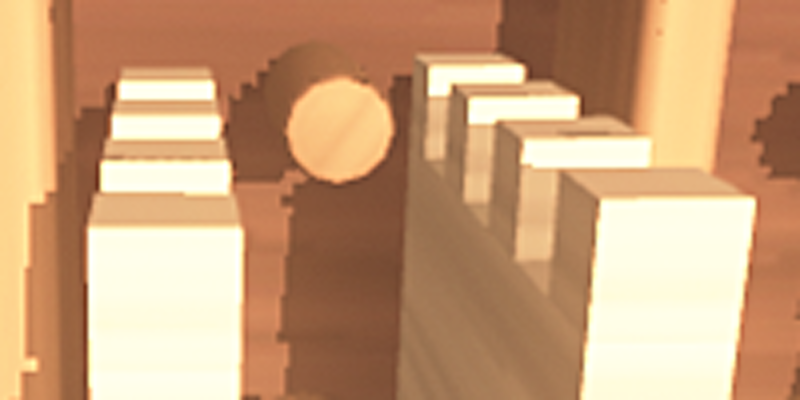

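```bash
cat > near.py <<'E'
from h import *; import pickle
ex=np.array([.9975,.0709,0]); ey=np.array([-.0709,.9975,0])
def near(name,off,sc,held,mate,zh=(.109,.111)):
    f=pickle.load(open(name+".pkl","rb"))
    g=lambda c,z: onz(f,(np.array(c,float)+.5)/sc-.5+off,z)
    m=g(mate,.109); print("mate near",(m.mean(0)@ex).round(4),"w",np.linalg.norm(m[1]-m[0]).round(4))
    for z in zh:
        h=g(held,z); d=h.mean(0)-m.mean(0); print("held z",z,"w",np.linalg.norm(h[1]-h[0]).round(4),"held-mate along",(d@ex*1e3).round(2),"across",(d@ey*1e3).round(1))
E
python3 -c "
from near import *
near('w8',np.array([240,150]),4,[(88,227),(243,227)],[(598,197),(755,197)])"
```

```text
mate near 0.4959 w 0.0144
held z 0.109 w 0.0143 held-mate along 2.88 across -46.9
held z 0.111 w 0.0141 held-mate along 2.3 across -46.9
```

Held board is ~2.5 mm too far from the robot compared with its mate. Correcting and lowering the last 2 mm.

```bash
python3 -m creep '[[0,0,1,0],[0,0,2.5,0],[0,0,2.5,0],[0,1,2.5,0],[0,2,2.5,0],[0,2,2.5,0],[0,2,2.5,0],[0,2,2.5,0]]'
python3 -c "
from st import *
st(.5214,.2414,2,'w9')
f=pickle.load(open('w9.pkl','rb'))
c=cv2.resize(f['image'][150:250,240:440],None,fx=4,fy=4,interpolation=cv2.INTER_CUBIC); cv2.imwrite('pics/w9z.png',c[:,:,::-1])"
```

```text
time: 9.65
tcp_pos: [0.5201, 0.2403, 0.077]
tcp_rot: [0.482, 0.518, -0.517, -0.482]
contact_force: [-1.9, -0.6, 5.9]
gripper_width: 0.156
t 9.75 tcp [0.5201 0.2403 0.077 ] yaw 0.0712 F [-4.  -0.1  5. ] w 0.155
shift mm tool x,z: [ 1.   0.  -1.4]
```

View pics/w9z.png

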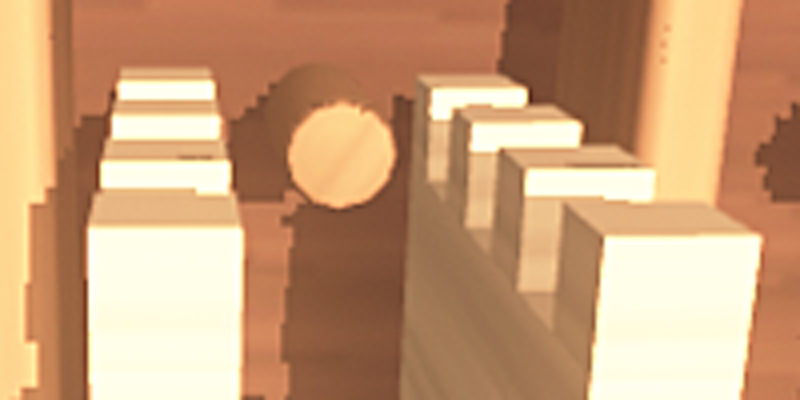

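```bash
python3 -c "
from near import *
near('w9',np.array([240,150]),4,[(88,227),(243,227)],[(604,237),(762,237)])"
```

```text
mate near 0.4961 w 0.0143
held z 0.109 w 0.0141 held-mate along -0.93 across -47.1
held z 0.111 w 0.0138 held-mate along -1.5 across -47.1
```

```bash
python3 -m creep '[[0,-0.5,-0.7,0],[0,-0.5,-0.7,0],[0,-0.5,-0.7,0],[0,-0.5,-0.7,0],[0,-0.5,-0.7,0],[0,-0.5,-0.7,0],[0,-0.5,-0.7,0],[0,-0.5,-0.7,0]]'
python3 -m creep '[[0,0,0,0],[0,0,0,0],[0,0,0,0],[0,0,0,0],[0,-20,0,0],[0,-50,0,0],[0,-95,0,0],[0,-143,0,0]]' 28
python3 -c "
from st import *
st(.5281,-.1806,4,'w10')"
```

```text
time: 10.75
tcp_pos: [0.5204, 0.2403, 0.0771]
tcp_rot: [-0.482, -0.517, 0.518, 0.482]
contact_force: [-3.2, -1.7, 5.9]
gripper_width: 0.156
time: 11.75
tcp_pos: [0.5202, 0.24, 0.2204]
tcp_rot: [-0.482, -0.517, 0.518, 0.482]
contact_force: [0.7, 0.5, -0.7]
gripper_width: 0.325
t 11.95 tcp [0.5216 0.2405 0.2213] yaw 0.0712 F [ 0.1 -0.  -0.5] w 0.331
shift mm tool x,z: [-4.205e+02 -4.000e-01  2.340e+01]
```

View pics/w10.png

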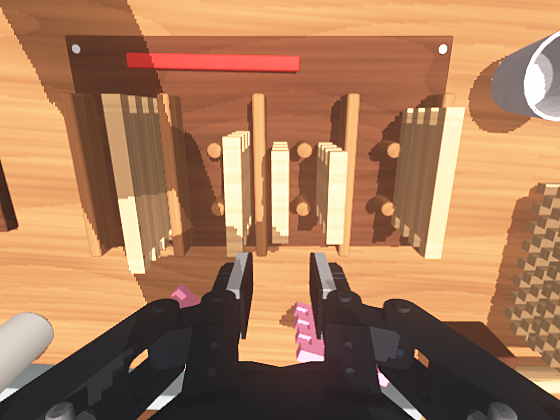

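side_a stands beside its mate with ends level (rows 150/243 against 151/243). Next, side_b.

```bash
python3 -m creep '[[-62,0,3,0],[-124,0,6,0],[-186,0,10,0],[-248,0,13,0],[-310,0,17,0],[-372,0,20,-0.01],[-420,0,23,-0.014],[-420,0,23,-0.014]]' 32
python3 -c "
from st import *
st(.5280,-.1806,4,'w11')"
```

```text
time: 12.95
tcp_pos: [0.5263, -0.1832, 0.2175]
tcp_rot: [-0.478, -0.519, 0.52, 0.481]
contact_force: [-0.1, -0.9, 0.5]
gripper_width: 0.375
t 13.15 tcp [ 0.5271 -0.1788  0.2186] yaw 0.0865 F [ 0.3  0.7 -0.4] w 0.371
shift mm tool x,z: [-1.9 -0.  -0.8]
```

View pics/w11.png

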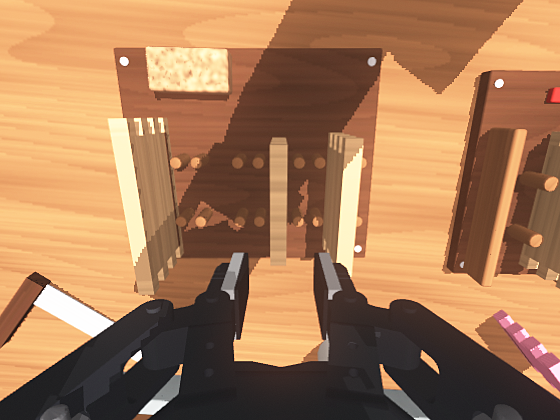

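Board B (cols 270–288) lies under the jaws' midline. Descending.

```bash
python3 -m creep '[[-1.5,40,-1,0],[-1.5,80,-1,0],[-1.5,110,-1,0],[-1.5,130,-1,0],[-1.5,142,-1,0],[-1.5,142,-1,0],[-1.5,142,-1,0],[-1.5,142,-1,0]]'
python3 -c "
from st import *
st(.5280,-.1806,1,'w12')"
python3 -m creep '[[0,0,0,0],[0,0,0,0],[0,0,0,0],[0,-5,0,0],[0,-30,0,0],[0,-60,0,0],[0,-95,0,0],[0,-125,0,0]]' 0
python3 -c "
from st import *
st(.5280,.1530,3,'w13')"
```

```text
time: 14.15
tcp_pos: [0.5297, -0.1821, 0.079]
tcp_rot: [0.479, 0.521, -0.521, -0.477]
contact_force: [-1.1, -0.0, -0.1]
gripper_width: 0.375
t 14.2 tcp [ 0.5295 -0.1821  0.0789] yaw 0.0852 F [-0.5 -0.6 -0.6] w 0.373
shift mm tool x,z: [ 1.7 -0.   1.4]
time: 15.2
tcp_pos: [0.5285, -0.1815, 0.2038]
tcp_rot: [-0.478, -0.521, 0.521, 0.478]
contact_force: [1.0, -0.3, -0.6]
gripper_width: 0.152
t 15.35 tcp [ 0.5297 -0.1822  0.2045] yaw 0.0852 F [-0.5  0.1 -0.3] w 0.158
shift mm tool x,z: [334.2  -0.6 -26.8]
```

View pics/w12.png

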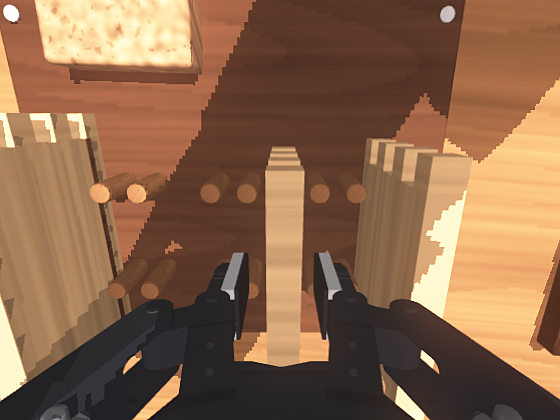

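View pics/w13.png

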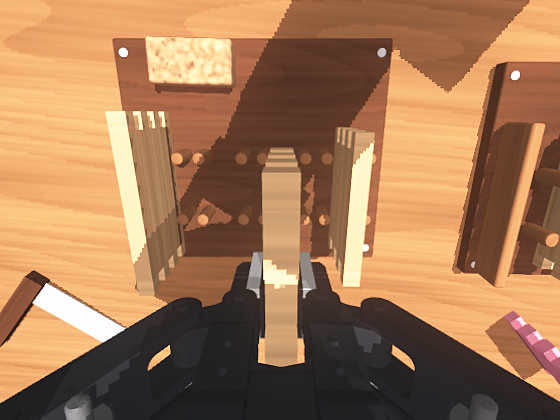

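side_b is held. Carrying it.

```bash
python3 -m creep '[[55,0,-4,0],[110,0,-9,0],[165,0,-13,0],[220,0,-17,0],[275,0,-22,0.01],[334,0,-26,0.014],[334,0,-26,0.014],[334,0,-26,0.014]]'
python3 -c "
from st import *
st(.5275,.1530,2,'w14')"
```

```text
time: 16.35
tcp_pos: [0.5251, 0.153, 0.201]
tcp_rot: [-0.481, -0.517, 0.519, 0.482]
contact_force: [-0.7, 0.0, 0.1]
gripper_width: 0.155
t 16.45 tcp [0.5258 0.1519 0.2017] yaw 0.0696 F [ 0.3 -0.8 -0.5] w 0.155
shift mm tool x,z: [ 1.  -0.  -1.8]
```

View pics/w14.png

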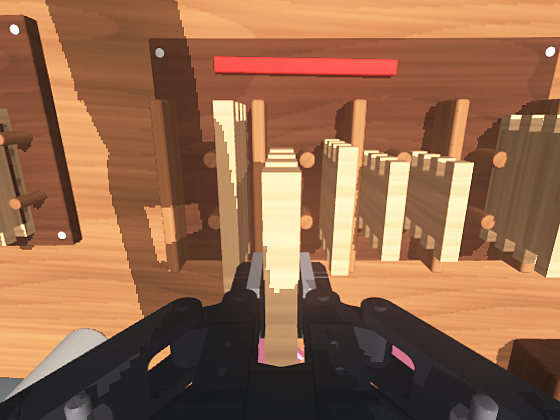

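Centred over its bay. Lowering to just above the floor, then comparing ends.

```bash
python3 -m creep '[[0,30,-1,0],[0,60,-1,0],[0,85,-1,0],[0,105,-1,0],[0,116,-1,0],[0,120,-1,0],[0,121,-1,0],[0,121,-1,0]]'
python3 -c "
from st import *
st(.5275,.1530,2,'w15')
f=pickle.load(open('w15.pkl','rb'))
c=cv2.resize(f['image'][130:230,240:440],None,fx=4,fy=4,interpolation=cv2.INTER_CUBIC); cv2.imwrite('pics/w15z.png',c[:,:,::-1])"
```

```text
time: 17.45
tcp_pos: [0.528, 0.1534, 0.0826]
tcp_rot: [0.482, 0.518, -0.517, -0.482]
contact_force: [-0.3, 0.2, -0.7]
gripper_width: 0.153
t 17.55 tcp [0.5279 0.1535 0.0826] yaw 0.0714 F [-0.1 -1.  -0.4] w 0.152
shift mm tool x,z: [-0.5 -0.   0.4]
```

View pics/w15z.png

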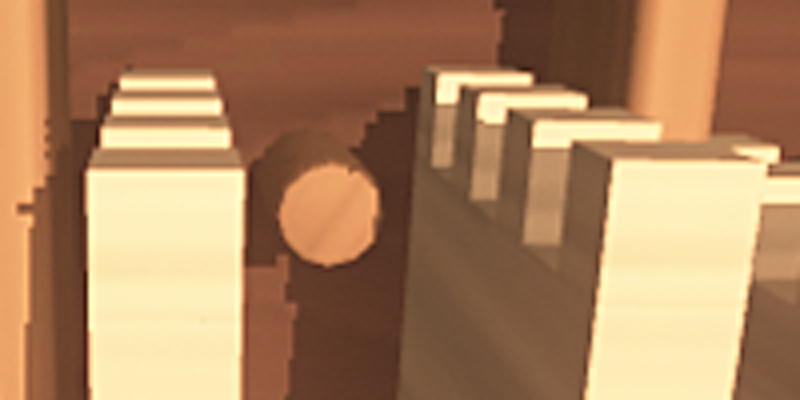

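```bash
python3 -c "
from near import *
near('w15',np.array([240,130]),4,[(87,169),(244,169)],[(611,160),(766,160)],(.109,.1127))"
```

```text
mate near 0.4843 w 0.0142
held z 0.109 w 0.0145 held-mate along 0.83 across -48.1
held z 0.1127 w 0.014 held-mate along 0.18 across -48.1
```

Aligned within about 0.2 mm. Lowering the last 3.5 mm.

```bash
python3 -m creep '[[0,1,0,0],[0,2,0,0],[0,3,0,0],[0,3.5,0,0],[0,3.5,0,0],[0,3.5,0,0],[0,3.5,0,0],[0,3.5,0,0]]'
python3 -c "
from st import *
st(.5275,.1530,2,'w16')
f=pickle.load(open('w16.pkl','rb'))
c=cv2.resize(f['image'][130:230,240:440],None,fx=4,fy=4,interpolation=cv2.INTER_CUBIC); cv2.imwrite('pics/w16z.png',c[:,:,::-1])"
```

```text
time: 18.55
tcp_pos: [0.5272, 0.1534, 0.0785]
tcp_rot: [-0.482, -0.517, 0.518, 0.482]
contact_force: [-1.8, -0.7, 4.0]
gripper_width: 0.158
t 18.65 tcp [0.5272 0.1534 0.0785] yaw 0.0712 F [-3.2  0.4  5.2] w 0.155
shift mm tool x,z: [-0.4 -0.  -0.3]
```

View pics/w16z.png

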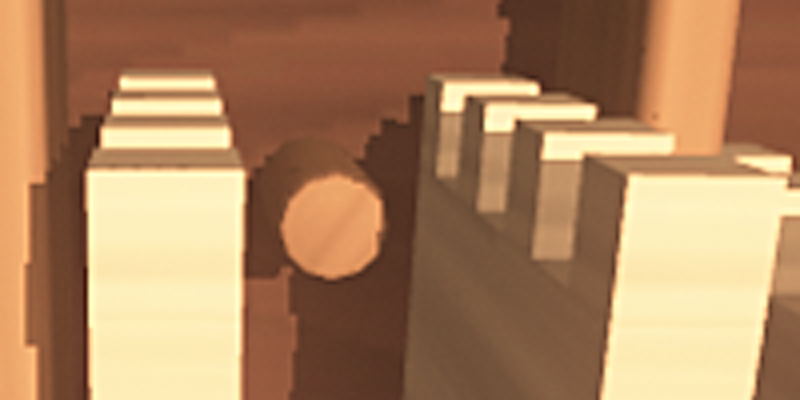

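```bash
python3 -c "
from near import *
near('w16',np.array([240,130]),4,[(87,169),(244,169)],[(625,176),(787,176)],(.109,.110))"
```

```text
mate near 0.4844 w 0.0144
held z 0.109 w 0.014 held-mate along -0.64 across -48.2
held z 0.11 w 0.0139 held-mate along -0.81 across -48.2
```

Within 0.7 mm, resting on the floor (5 N). Releasing and moving on to side_c.

```bash
python3 -m creep '[[0,0,0,0],[0,0,0,0],[0,0,0,0],[0,0,0,0],[0,-20,0,0],[0,-50,0,0],[0,-95,0,0],[0,-141,0,0]]' 28
python3 -m creep '[[-10,0,0,0],[-65,0,4,0],[-125,0,8,0],[-185,0,11,0],[-245,0,15,0],[-275,0,16,0],[-275,0,16,0],[-275,0,16,0]]' 32
python3 -c "
from st import *
st(.5303,-.1225,2,'w17')"
```

```text
time: 19.65
tcp_pos: [0.5269, 0.1533, 0.2202]
tcp_rot: [-0.482, -0.517, 0.518, 0.482]
contact_force: [0.8, -0.5, -0.5]
gripper_width: 0.331
time: 20.65
tcp_pos: [0.5302, -0.1214, 0.2182]
tcp_rot: [-0.481, -0.517, 0.518, 0.483]
contact_force: [0.2, -0.3, 0.2]
gripper_width: 0.373
t 20.75 tcp [ 0.5305 -0.1207  0.2187] yaw 0.0728 F [ 0.1 -0.4  0.6] w 0.377
shift mm tool x,z: [-1.7 -0.   0.3]
```

View pics/w17.png

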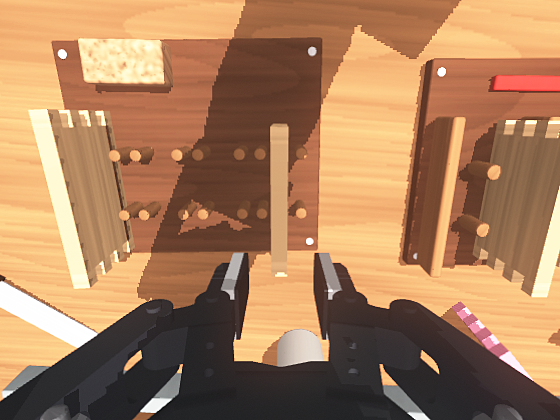

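The grey bottle shows at (300,345) ahead of the gripper; checking its distance before descending.

```bash
python3 - <<'E'
from h import *; import pickle
D=pickle.load(open("f0.pkl","rb"))
print(onz(D["top"],[(348,154),(355,132)],0.0).round(3), onz(D["scene"],[(252,320),(240,308)],0.0).round(3))
for z in (.1,.13,.16): print(z,onz(D["scene"],[(250,270)],z).round(3),onz(D["top"],[(355,132)],z).round(3))
E
```

```text
[[ 0.741 -0.083  0.   ]
 [ 0.824 -0.105  0.   ]] [[ 0.75  -0.079 -0.   ]
 [ 0.702 -0.087 -0.   ]]
0.1 [[ 0.691 -0.048  0.1  ]] [[ 0.782 -0.089  0.1  ]]
0.13 [[ 0.72  -0.062  0.13 ]] [[ 0.769 -0.084  0.13 ]]
0.16 [[ 0.749 -0.075  0.16 ]] [[ 0.757 -0.079  0.16 ]]
```

The bottle stands at x≈0.74, more than 10 cm clear of everything. Descending on side_c.

```bash
python3 -m creep '[[-1.5,40,-1,0],[-1.5,80,-1,0],[-1.5,110,-1,0],[-1.5,130,-1,0],[-1.5,142,-1,0],[-1.5,142,-1,0],[-1.5,142,-1,0],[-1.5,142,-1,0]]'
python3 -c "
from st import *
st(.5303,-.1225,1,'w18')"
python3 -m creep '[[0,0,0,0],[0,0,0,0],[0,0,0,0],[0,-5,0,0],[0,-30,0,0],[0,-60,0,0],[0,-95,0,0],[0,-125,0,0]]' 0
python3 -c "
from st import *
st(.5045,.3280,3,'w19')"
```

```text
time: 21.75
tcp_pos: [0.5329, -0.1238, 0.0785]
tcp_rot: [0.483, 0.518, -0.517, -0.481]
contact_force: [-0.1, 0.4, -0.9]
gripper_width: 0.376
t 21.8 tcp [ 0.5328 -0.1238  0.0784] yaw 0.0713 F [-1.2  0.3  0.3] w 0.375
shift mm tool x,z: [ 1.5 -0.   2.4]
time: 22.8
tcp_pos: [0.5317, -0.1234, 0.2032]
tcp_rot: [-0.482, -0.517, 0.518, 0.482]
contact_force: [-0.2, 0.2, -0.4]
gripper_width: 0.157
t 22.95 tcp [ 0.533  -0.1239  0.2037] yaw 0.0712 F [ 0.5  0.7 -1.9] w 0.154
shift mm tool x,z: [452.8  -0.7  -3.8]
```

View pics/w18.png

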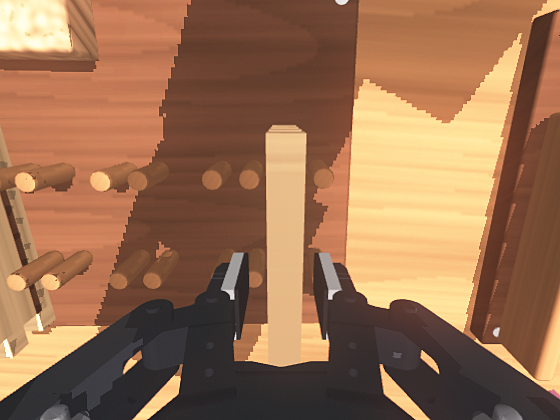

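View pics/w19.png

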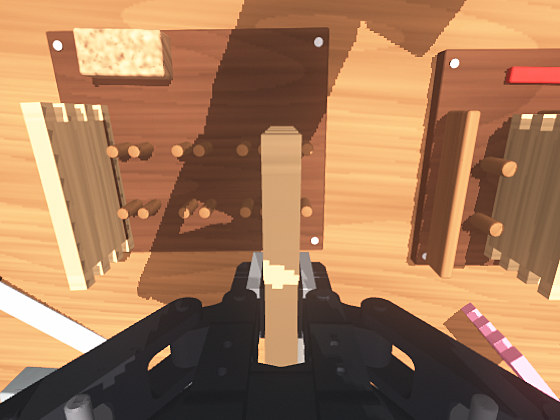

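side_c is held. Carrying it 453 mm.

```bash
python3 -m creep '[[58,0,-1,0],[118,0,-1,0],[178,0,-2,0],[240,0,-3,0],[300,0,-3,0],[360,0,-4,0],[415,0,-5,0],[453,0,-5,0]]'
python3 -c "
from st import *
st(.5056,.3280,4,'w20')"
```

```text
time: 23.95
tcp_pos: [0.5026, 0.3305, 0.1992]
tcp_rot: [-0.481, -0.516, 0.519, 0.482]
contact_force: [0.7, -0.4, -0.1]
gripper_width: 0.149
t 24.15 tcp [0.5032 0.3284 0.1996] yaw 0.0729 F [-0.2 -1.6 -1.8] w 0.153
shift mm tool x,z: [-0.6 -0.  -2.3]
```

View pics/w20.png

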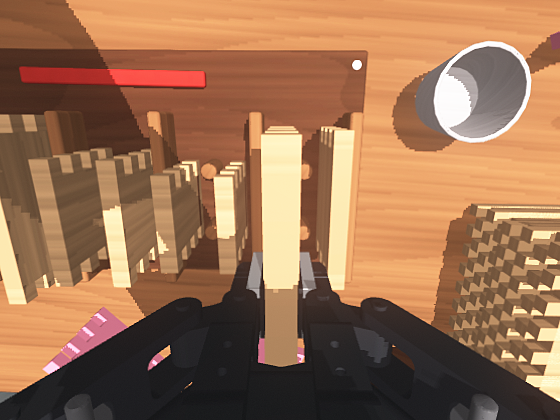

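```bash
python3 -m creep '[[0,30,-1,0],[0,60,-1,0],[0,85,-1,0],[0,105,-1,0],[0,114,-1,0],[0,118,-1,0],[0,119,-1,0],[0,119,-1,0]]'
python3 -c "
from st import *
st(.5056,.3280,2,'w21')
f=pickle.load(open('w21.pkl','rb'))
c=cv2.resize(f['image'][100:200,240:440],None,fx=4,fy=4,interpolation=cv2.INTER_CUBIC); cv2.imwrite('pics/w21z.png',c[:,:,::-1])"
```

```text
time: 25.15
tcp_pos: [0.5064, 0.3291, 0.0842]
tcp_rot: [0.482, 0.518, -0.517, -0.482]
contact_force: [-0.8, -1.0, -0.4]
gripper_width: 0.155
t 25.25 tcp [0.5062 0.3291 0.0841] yaw 0.0715 F [-0.   0.7  0.2] w 0.15
shift mm tool x,z: [-1.1 -0.   0.7]
```

View pics/w21z.png

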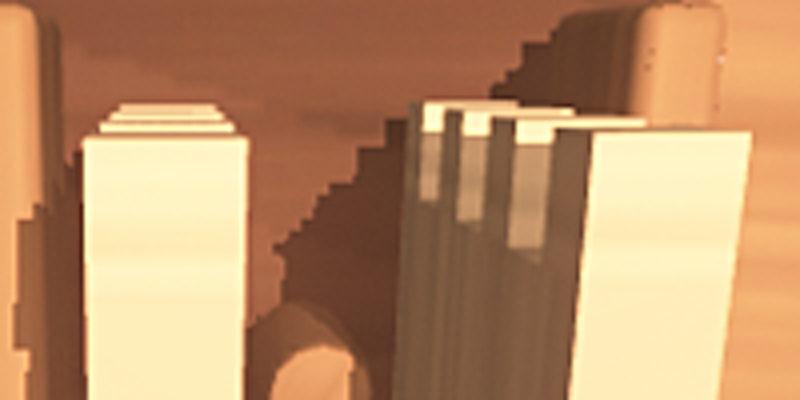

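```bash
python3 -c "
from near import *
near('w21',np.array([240,100]),4,[(83,138),(248,138)],[(594,132),(752,132)],(.109,.1147))"
```

```text
mate near 0.4621 w 0.0142
held z 0.109 w 0.0149 held-mate along 0.51 across -45.8
held z 0.1147 w 0.0142 held-mate along 0.18 across -45.8
```

```bash
python3 -m creep '[[0,1.5,-0.6,0],[0,3,-0.6,0],[0,4,-0.6,0],[0,5,-0.6,0],[0,5.3,-0.6,0],[0,5.3,-0.6,0],[0,5.3,-0.6,0],[0,5.3,-0.6,0]]'
python3 -c "
from st import *
st(.5056,.3280,2,'w22')
f=pickle.load(open('w22.pkl','rb'))
c=cv2.resize(f['image'][100:200,240:440],None,fx=4,fy=4,interpolation=cv2.INTER_CUBIC); cv2.imwrite('pics/w22z.png',c[:,:,::-1])"
```

```text
time: 26.25
tcp_pos: [0.5063, 0.3288, 0.078]
tcp_rot: [-0.482, -0.517, 0.517, 0.482]
contact_force: [-0.6, -0.5, 0.4]
gripper_width: 0.154
t 26.35 tcp [0.5063 0.3288 0.078 ] yaw 0.0712 F [ 0.1 -0.2 -0.8] w 0.154
shift mm tool x,z: [-0.8 -0.   0.8]
```

View pics/w22z.png

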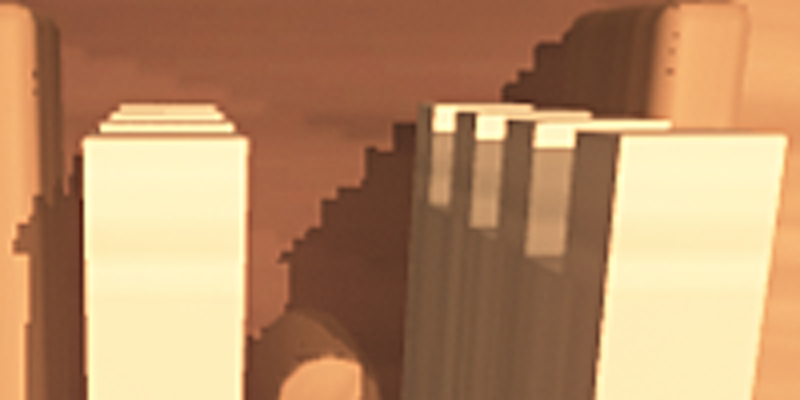

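Ends match (rows 138 and 136, ~0.2 mm). Easing down 1 mm to contact, releasing, then heading for side_d.

```bash
python3 -m creep '[[0,0.5,0,0],[0,1,0,0],[0,1,0,0],[0,1,0,0],[0,1,0,0],[0,1,0,0],[0,1,0,0],[0,1,0,0]]'
python3 -m creep '[[0,0,0,0],[0,0,0,0],[0,0,0,0],[0,0,0,0],[0,-20,0,0],[0,-50,0,0],[0,-95,0,0],[0,-142,0,0]]' 28
python3 -c "
from st import *
st(.5425,-.3001,3,'w23')"
```

```text
time: 27.35
tcp_pos: [0.5063, 0.3289, 0.078]
tcp_rot: [0.482, 0.518, -0.517, -0.482]
contact_force: [-2.7, -0.2, 6.4]
gripper_width: 0.155
time: 28.35
tcp_pos: [0.5063, 0.3288, 0.2216]
tcp_rot: [0.482, 0.518, -0.517, -0.482]
contact_force: [0.6, 0.2, 0.3]
gripper_width: 0.331
t 28.5 tcp [0.5091 0.3301 0.2251] yaw 0.0713 F [-0.2 -0.1  0.4] w 0.327
shift mm tool x,z: [-631.    -2.5   11.6]
```

View pics/w23.png

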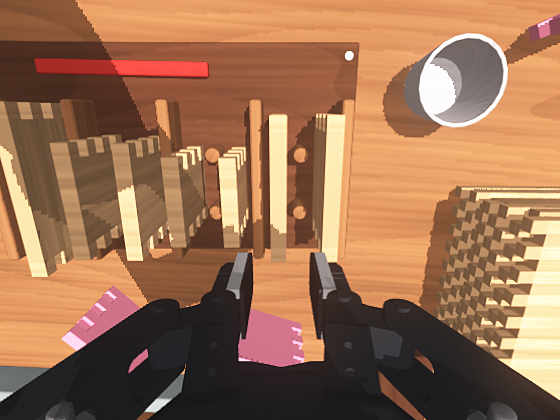

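C stands with both ends level with its mate (rows 114/258–260). Travelling to side_d in two calls.

```bash
python3 -m creep '[[-50,0,1,0],[-110,0,2,0],[-170,0,3,0],[-230,0,4,0],[-290,0,5,0],[-350,0,6,0],[-400,0,7,0],[-420,0,8,0]]' 32
python3 -m creep '[[-50,0,1,0],[-100,0,2,0],[-150,0,3,-0.01],[-190,0,3,-0.02],[-211,0,3,-0.025],[-211,0,3,-0.025],[-211,0,3,-0.025],[-211,0,3,-0.025]]'
python3 -c "
from st import *
st(.5428,-.3001,2,'w24')"
```

```text
time: 29.5
tcp_pos: [0.5276, -0.0931, 0.2185]
tcp_rot: [-0.482, -0.516, 0.517, 0.483]
contact_force: [0.2, 0.4, -0.0]
gripper_width: 0.378
time: 30.5
tcp_pos: [0.5404, -0.2996, 0.219]
tcp_rot: [0.475, 0.524, -0.524, -0.475]
contact_force: [-0.5, -0.2, -0.1]
gripper_width: 0.376
t 30.6 tcp [ 0.5404 -0.3002  0.2192] yaw 0.0977 F [-0.5  0.6 -0.1] w 0.374
shift mm tool x,z: [-0.2  0.  -2.3]
```

View pics/w24.png

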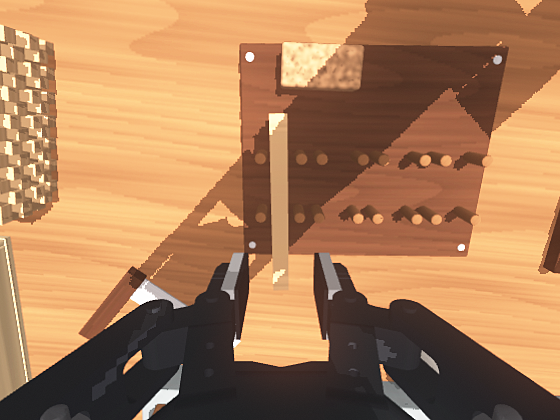

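Board D (cols 270–289) is nearly on the jaw midline. Descending and gripping.

```bash
python3 -m creep '[[-1,40,-1,0],[-1,80,-1,0],[-1,110,-1,0],[-1,130,-1,0],[-1,142,-1,0],[-1,142,-1,0],[-1,142,-1,0],[-1,142,-1,0]]'
python3 -c "
from st import *
st(.5428,-.3001,1,'w25')"
python3 -m creep '[[0,0,0,0],[0,0,0,0],[0,0,0,0],[0,-5,0,0],[0,-30,0,0],[0,-60,0,0],[0,-95,0,0],[0,-125,0,0]]' 0
python3 -c "
from st import *
st(.5252,.0650,3,'w26')"
```

```text
time: 31.6
tcp_pos: [0.5422, -0.3029, 0.0784]
tcp_rot: [0.476, 0.524, -0.523, -0.474]
contact_force: [0.1, 0.3, -0.6]
gripper_width: 0.377
t 31.65 tcp [ 0.5421 -0.3028  0.0782] yaw 0.0962 F [ 0.8 -0.9 -0.2] w 0.379
shift mm tool x,z: [ 2.6 -0.  -1. ]
time: 32.65
tcp_pos: [0.5411, -0.3021, 0.2028]
tcp_rot: [-0.475, -0.523, 0.523, 0.476]
contact_force: [0.3, -0.4, -1.1]
gripper_width: 0.155
t 32.8 tcp [ 0.5422 -0.3029  0.2037] yaw 0.0963 F [-0.2  0.2 -1.8] w 0.156
shift mm tool x,z: [367.9  -0.9 -18.4]
```

View pics/w25.png

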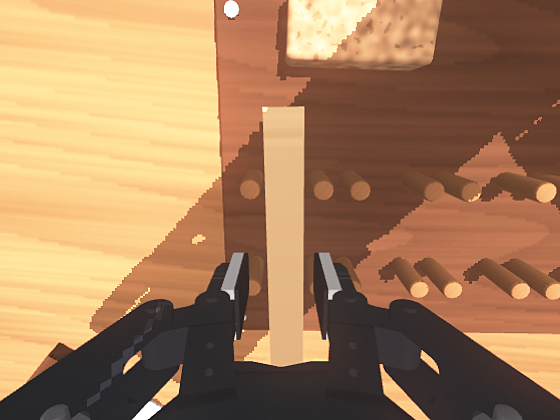

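View pics/w26.png

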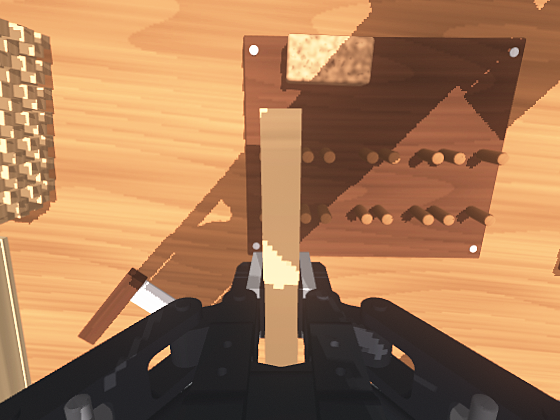

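side_d is held. Carrying it.

```bash
python3 -m creep '[[55,0,-2,0],[115,0,-5,0],[175,0,-8,0],[235,0,-11,0.01],[295,0,-14,0.02],[345,0,-16,0.025],[368,0,-17,0.025],[368,0,-17,0.025]]'
python3 -c "
from st import *
st(.5237,.0650,3,'w27')"
```

```text
time: 33.8
tcp_pos: [0.521, 0.0673, 0.1995]
tcp_rot: [-0.48, -0.517, 0.519, 0.482]
contact_force: [0.1, -0.3, -0.7]
gripper_width: 0.155
t 33.95 tcp [0.5223 0.0648 0.2007] yaw 0.0705 F [-0.5 -0.2 -0.5] w 0.154
shift mm tool x,z: [ 0.1 -0.  -1.5]
```

View pics/w27.png

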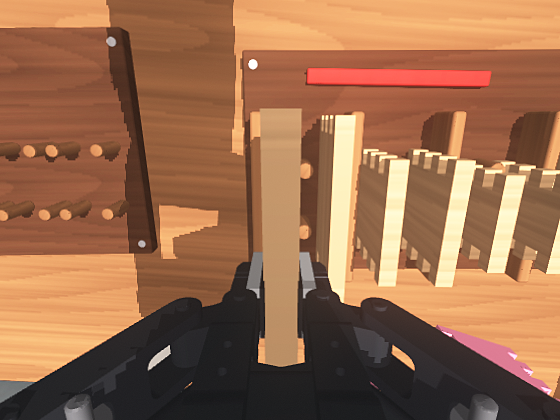

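```bash
python3 -m creep '[[0,30,-0.5,0],[0,60,-0.5,0],[0,85,-0.5,0],[0,105,-0.5,0],[0,114,-0.5,0],[0,118,-0.5,0],[0,119,-0.5,0],[0,119,-0.5,0]]'
python3 -c "
from st import *
st(.5237,.0650,2,'w28')
f=pickle.load(open('w28.pkl','rb')); save(f,'w28')
c=cv2.resize(f['image'][70:170,240:440],None,fx=4,fy=4,interpolation=cv2.INTER_CUBIC); cv2.imwrite('pics/w28z.png',c[:,:,::-1])"
```

```text
time: 34.95
tcp_pos: [0.5241, 0.0656, 0.0837]
tcp_rot: [0.482, 0.518, -0.517, -0.482]
contact_force: [-0.3, 0.2, -0.6]
gripper_width: 0.155
t 35.05 tcp [0.524  0.0657 0.0837] yaw 0.0713 F [ 0.2 -0.1 -0.4] w 0.152
shift mm tool x,z: [-0.7 -0.   0.4]
```

View pics/w28z.png

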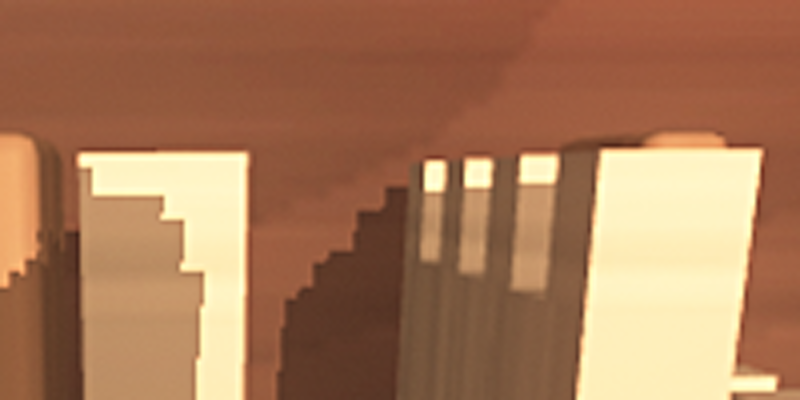

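View pics/w28.png

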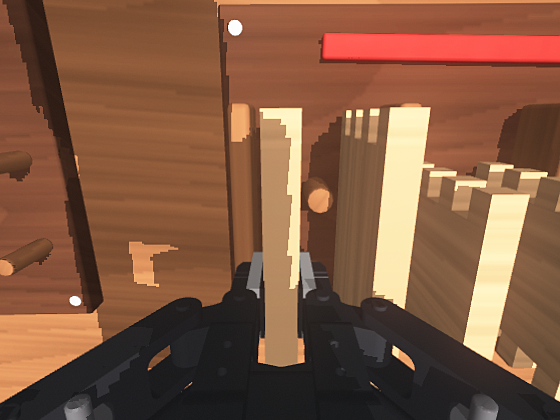

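```bash
python3 -c "
from near import *
near('w28',np.array([240,70]),4,[(78,152),(249,152)],[(598,149),(764,149)],(.109,.1145))"
```

```text
mate near 0.4523 w 0.0145
held z 0.109 w 0.0151 held-mate along 0.21 across -45.5
held z 0.1145 w 0.0144 held-mate along 0.32 across -45.5
```

Aligned to 0.3 mm. Lowering to contact.

```bash
python3 -m creep '[[0,1.5,-0.3,0],[0,3,-0.3,0],[0,4,-0.3,0],[0,5,-0.3,0],[0,5.6,-0.3,0],[0,6,-0.3,0],[0,6,-0.3,0],[0,6,-0.3,0]]'
python3 -c "
from st import *
st(.5237,.0650,2,'w29')
f=pickle.load(open('w29.pkl','rb'))
c=cv2.resize(f['image'][70:170,240:440],None,fx=4,fy=4,interpolation=cv2.INTER_CUBIC); cv2.imwrite('pics/w29z.png',c[:,:,::-1])"
```

```text
time: 36.05
tcp_pos: [0.5236, 0.0657, 0.0777]
tcp_rot: [-0.482, -0.517, 0.518, 0.482]
contact_force: [-3.1, -0.3, 5.5]
gripper_width: 0.152
t 36.15 tcp [0.5236 0.0657 0.0777] yaw 0.0713 F [-4.  -0.6  4.7] w 0.151
shift mm tool x,z: [-0.7 -0.  -0.1]
```

View pics/w29z.png

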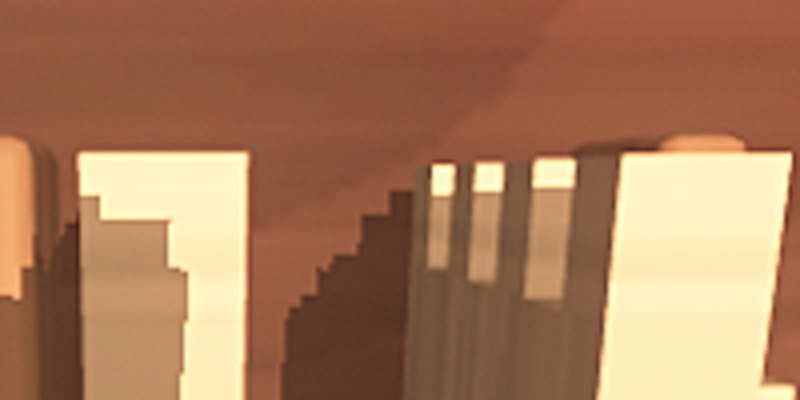

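Near edges level (row 152 both), on the floor (5 N). Releasing, then an overview of the rack.

```bash
python3 -m creep '[[0,0,0,0],[0,0,0,0],[0,0,0,0],[0,0,0,0],[0,-20,0,0],[0,-50,0,0],[0,-95,0,0],[0,-150,0,0]]' 28
python3 -m creep '[[0,-20,0,0],[40,-22,-12,0],[90,-22,-25,0],[130,-22,-36,0],[153,-22,-47,0],[153,-22,-47,0],[153,-22,-47,0],[153,-22,-47,0]]'
python3 -c "
from st import *
st(None,None,3,'w30')
f=pickle.load(open('w30.pkl','rb'))
im=f['image']
c=cv2.resize(im[40:235,90:290],None,fx=4,fy=3,interpolation=cv2.INTER_CUBIC); cv2.imwrite('pics/w30l.png',c[:,:,::-1])
c=cv2.resize(im[40:235,290:490],None,fx=4,fy=3,interpolation=cv2.INTER_CUBIC); cv2.imwrite('pics/w30r.png',c[:,:,::-1])
f=robot.grab_frame('scene'); save(f,'s30')"
```

```text
time: 37.15
tcp_pos: [0.5227, 0.0657, 0.2271]
tcp_rot: [-0.481, -0.517, 0.518, 0.483]
contact_force: [0.8, 0.3, 0.8]
gripper_width: 0.327
time: 38.15
tcp_pos: [0.5595, 0.2206, 0.2489]
tcp_rot: [-0.482, -0.517, 0.517, 0.482]
contact_force: [-0.1, -0.2, -0.9]
gripper_width: 0.327
t 38.3 tcp [0.5597 0.2208 0.2491] yaw 0.07 F [0.6 0.4 0.2] w 0.33
```

View pics/w30l.png

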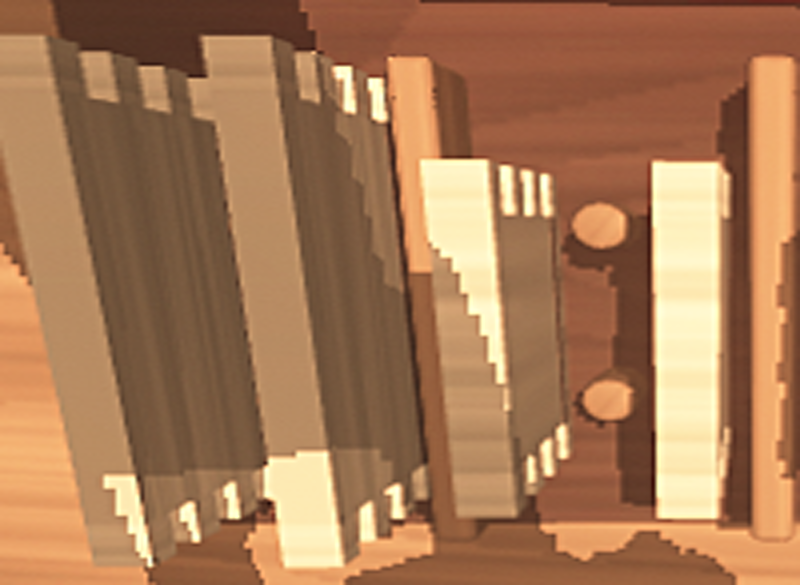

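View pics/w30r.png

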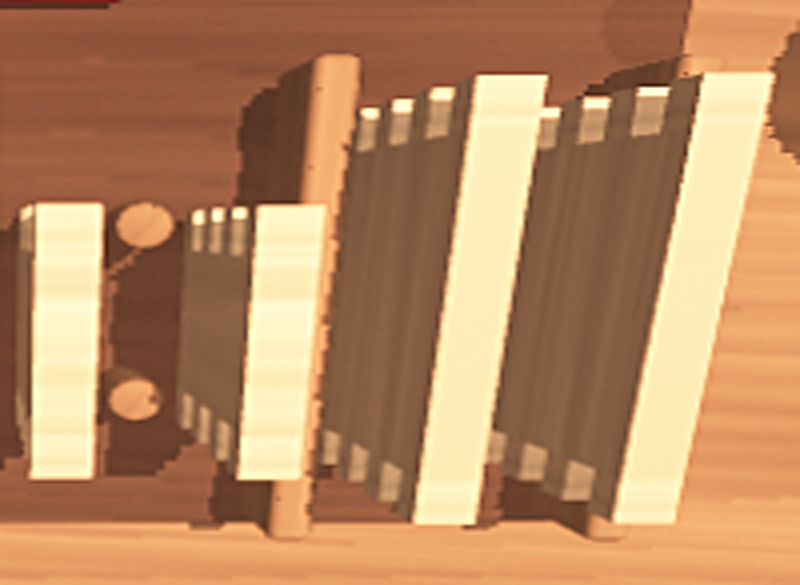

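View pics/s30.png

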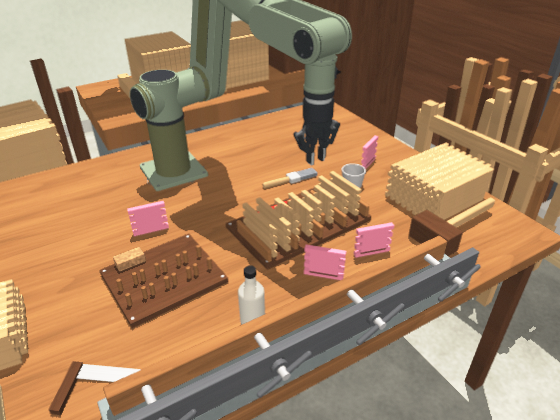

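All ends agree to within a pixel: D 36/36 and 563/566 zoomed rows, B 159/161 and 517/519, A 203/205 and 479/480, C 75/73 and 523/522 (3 zoomed rows ≈ 1 px). The peg rack is empty and the gripper is clear. Handing in.

```bash
python3 -c "
from workcell import robot
print(robot.close_job()); print(robot.sense()['time'])"
```

```text
the job is handed in; nothing more can be done
None
the job is handed in; nothing more can be done
```

I moved all four sides from the peg rack to the empty slots next to the mates of their own length, lowered them onto the rack floor and let them go. I then handed the job in at about 38 s of the 102 s allowed.

- **Ends:** In the final overview picture, the ends of every pair agree to within about one pixel, roughly 1 mm. Just before release, side_b measured 0.6–0.8 mm off its mate. side_a measured about 1 mm off, and I nudged it back without measuring it again before letting go.
- **Seating:** Before each release the wrist sensor read about 5–6 N upward, so each side was on the floor. All eight boards stand upright.
- **Rest of the scene:** The mates look undisturbed, the peg rack is empty, and the pink look-alikes were not touched. The gripper was clear at about 0.25 m height when I handed in.
- **Disagreement:** The wrist camera placed a held board about 2 mm sideways from where the arm reported it. The slots are wide enough for this not to matter, and I set the ends by comparing side and mate in the same picture.

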